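Fit a cartridge fuse with self-closing tweezers

TASK

Take the self-closing tweezers from their stand and with them fit the small spare fuse from the tray into the empty pair of clips in the open power module: press it gently home until it has snapped into both clips and lies level. Then put the tweezers back upright in their stand. Handle the fuse only with the tweezers, never with the gripper's fingers, do not force it, and leave the two thick fuses and everything else on the bench where they are.

Things in the scene. Friction and masses are not known exactly. Their poses are not given: they have to be found in the camera images.
- tw_grip (a point): Self-closing steel tweezers hanging tips down in the stand. Point: midway between the two black ribbed hand grips; z up to the riveted tail (top 46 mm above), y the squeeze direction. Grips 36 mm over their outer faces at rest, 13 mm wide (x), 32 mm tall. Black finger guards, 42 mm across, tops 24 mm below: pushed hard, the tweezers slide up in the fingers until the guards meet them.
- tw_jaw (a point): Middle of the tweezers' jaws, 72 mm below tw_grip along their z, where the axis of a gripped fuse lies, along x. Jaws 14 mm wide (x), hollowed for a round fuse, ends 5 mm below this point; shut, they are 10 mm over their outsides (y).
- leaf_a (a joint): Jaw opening, rad: 0 shut, 0.02 on the small fuse, 0.076 fully open (17 mm between jaws, 27 mm outside). The leaves cross, so squeezing opens: from 36 to about 28 mm over the grips (to 13 N) only the grips yield, jaws stay shut; on to a stop at about 19.5 mm (20 N) the jaws part along y. Let out to 30-33 mm they close and grip, with the tweezers still held lightly.
- fuse_mid (a point): The spare fuse to fit: white ceramic cartridge, steel caps, 10.3 mm diameter, 38 mm long, the thinnest of three in the grey tray. Point at its centre; x along its axis, z up. It lies 13 mm above the table in notches of two ribs, 25 mm clear between the ribs, tray floor 10 mm below its axis. The thick fuses lie beside it, rows 34 mm apart, in any order.
- clips_seat (a point): Where the fuse's centre must come to rest in the empty one of three black fuse bases (side by side, 34 mm apart, the others hold fuses) in the open aluminium power module, walls 44 mm high. 35 mm above the table; x along the fuse axis, z up. Brass spring clips 14.5 mm to each side along x, 9 mm wide, leave 20 mm free for the jaws; the base is 9 mm below.
- fuse_base: The base with the empty clips; origin 25.5 mm under clips_seat, same axes. The clips' flared mouths reach 9 mm above clips_seat. Lowered in, the fuse first rests on the flares about 7 mm too high; a push of about 10 N takes it past the spring lips 3 mm above its seat, then the force drops and it stops on the clip floor.
- fuse: The same fuse; origin at its underside, 5.15 mm under fuse_mid.
- tweezers: The same tweezers, 123 mm tall, 80 g; origin at tw_grip.
- stand_slot (a point): Aluminium tool stand, 60 x 64 mm, on a grey foot. Point: centre of the slot mouth in its top, 58 mm above the table; slot 24 mm (x) by 29 mm (y), 53 mm deep. The tweezers hang in it tips down by the finger guards, grip point 27 mm above this point, same heading.
- bigfuse1_mid (a point): Thick fuse in the tray, 14.2 mm diameter, 51 mm long, centre; not to be moved.
- bigfuse2_mid (a point): Thick fuse in the tray, 14.2 mm diameter, 51 mm long, centre; not to be moved.
- screwdriver_mid (a point): Screwdriver lying on the bench, 170 mm long; not to be moved.
- spool_mid (a point): Spool, 54 mm diameter, 46 mm high, centre; not to be moved.
- drive_mid (a point): Disk drive in its sled, 160 x 104 x 26 mm, centre; not to be moved.
Things that resemble listed ones, but are neither listed nor needed, are in the scene too. Leave any blue look-alike of the tweezers alone.

How it is judged:
On the way:
1. the tweezers hold the small fuse clear above the tray (contact force between tweezers and fuse above 0.8 N and height (world z) of fuse_mid above 0.055 m), for 0.2 s.
At the end, for the whole second after the job is handed in: The small fuse lies home in the empty clips (height -2 to +1.5 mm, along within 5 mm, across within 2 mm, axis within 0.06 rad), the tweezers hang upright in the stand's slot (within 9 mm, height 22 to 33 mm over the mouth, tilt under 0.14 rad), both at rest (z of fuse_mid in the frame of clips_seat between -0.002 and 0.0015 m and x of fuse_mid in the frame of clips_seat between -0.005 and 0.005 m and y of fuse_mid in the frame of clips_seat between -0.002 and 0.002 m and angle between the x axis of fuse_mid and the x axis of clips_seat, either way round below 0.06 rad and horizontal distance between tw_grip and stand_slot below 0.009 m and z of tw_grip in the frame of stand_slot between 0.022 and 0.033 m and angle between tw_grip's own z axis and vertical below 0.14 rad and linear speed of each of fuse, tweezers below 0.02 m/s); the robot touches nothing.
It fails at once if the fuse is touched by the gripper's fingers (contact force between the fingers and fuse above 0.3 N).
It fails at once if the fuse is forced: its contact forces on the fuse base (push and clip squeeze together) add up to over 32 N (contact force between fuse and fuse_base above 32 N).
It fails at once if a thick fuse is shifted by over 8 mm (distance of any of bigfuse1_mid, bigfuse2_mid from where it was at the start of the episode above 0.008 m).
It fails at once if something else on the bench is shifted by over 20 mm (distance of any of screwdriver_mid, spool_mid, drive_mid from where it was at the start of the episode above 0.02 m).
It also fails if it takes over 64 s, if anything falls off the work surface, if the arm or the gripper's body presses on something with over 40 N, if the wrist force passes 120 N, or if a joint passes its speed limit or range.

ROBOT

A 6-joint arm with a two-finger parallel gripper is mounted at the origin on the work surface. World frame = base frame: x ahead of the robot, y to its left, z up, the work surface at z = 0. Lengths are in m, angles in rad, forces in N, time in s.
With the tool pointing down it reaches from about 0.3 to 0.875 m from the base axis. Payload 6.4 kg.
Tool frame: the origin (TCP) lies at the very end of the fingers, on their centre line; the grasp point (between the pads) lies 19 mm behind it; z points along the fingers, y is the line along which they close (so a half turn about z gives the same grasp; the last joint's range is limited). The gripper opens to 85 mm and grips with 20 to 120 N. Pads are 22 mm wide; open, the fingers measure 114 mm over their backs; the gripper's body (76 mm by 85 mm) begins 54 mm behind the grasp point. The pads swing forward as they close: fully open they stand 13 mm farther back than shut.
Start: joints at [1.049, 0.181, 1.607, -0, 1.354, -0.206], TCP at [0.179, 0.547, 0.231] pointing down, gripper open.
Joint ranges: [-2.99, 2.99], [-0.89, 2.07], [0.3, 2.58], [-1.14, 4.28], [0, 2.63], [-3.12, 3.12]. Speed limits (rad/s): [2.57, 2.57, 3.01, 3.14, 3.14, 3.14].

INTERFACE

Orientations are given as a 3x3 rotation matrix whose columns are the frame's x, y, z axes.
In Python, from cell import robot gives the robot as it stands.
- The arm moves only by the tool move_arm, never from a script. Its argument "series" is a list of rows, each an object with "jaw": the finger opening in mm, from 0 to 85.4; "dp": the shift along the world's x, y, z scaled (see below), a list of three; "roll": the turn about the world's z scaled (see below). In form: [{"jaw": jaw, "dp": [x, y, z], "roll": roll}, ...]. A call has 1 to 12 rows; each row is the pose to reach, as a shift and turn from the pose commanded when the call began, turning the shorter way round; what a row does not reach only later rows make up. The controller multiplies each number of a shift by 0.15 m and each number of a turn by pi rad. A row lasts 1/8 s, in which the tool goes at most 62.5 mm and 10.7 degrees, less where a joint would pass 70% of its speed; a pose out of reach is approached as far as the arm can. A call with a number of a shift or a turn outside -1 to 1 is refused whole. A call with a gripper value outside its range is refused whole. The fingers move at their own pace and stop on an object; "newtons" is the grip in N (left out, the last holds). Time passes only in rows, so rows that repeat a pose let the fingers close. It gives the time, the measured TCP pose, the force, the opening and the grip force at its end, in the units of the state.
- robot.get_state(): the state, without advancing time (a new reading comes with each control period).
- robot.snapshot(name): name is "side" or "top"; returns the picture (384x512x3 uint8, blue, green, red); there is no depth.
- robot.calibration(name): a dict with "fov_y" (degrees; the focal length in pixels is half the picture's height over the tangent of half this angle, whatever the lens; pixels are square), "cx", "cy" (the principal point, pixels), "position" and "orientation" of the camera in the world. Camera axes: x right, y down, z forward; pixel columns grow to the right and rows downward; lengths in m; the calibration is good to about 2 mm. A picture is of the moment at which its call begins. calibration takes no time and is no camera call.
- robot.job_done(): hands the job in; it is judged then, once.
The state is a dict: "time_s": time; "q": joint angles; "qvel": joint speeds; "joint_torque": joint torques, N m; "eef_pos": TCP position; "orientation": TCP orientation; "ft_force": force on the tool from outside, world axes, zero at the start; "wrist_torque": the same for the moment, N m; "gripper_width": finger opening in m; "grip_force": force on a finger pad.
Only numpy, scipy, OpenCV 4.12 (cv2) and the standard library are available. Lean on these libraries where they do the work, as an engineer would, in place of code of your own. Each camera call takes 0.05 s, during which the arm holds its last target. There are 200 camera calls.

## Working session

There is one attempt and no reset: what is moved stays moved. The work goes in short steps, Python scripts to look and compute and a tool call to move; the robot and the scene stay as the last step left them, time stands still between calls to the robot, and variables do not carry over. Pictures are saved under pics/ and viewed, at most 10 in all, crops included, and the job is handed in when it is done.

Besides the shell and the picture viewer there is one more tool, called after "Call:" by a JSON object that holds its "name" and its "arguments". move_arm: Moves the arm, as the interface text tells. Shifts and turns lie within -1 to 1; 1 stands for 0.15 m of shift or pi rad of turn. Its arguments: {"type":"object","properties":{"series":{"type":"array","items":{"type":"object","properties":{"jaw":{"type":"number"},"dp":{"type":"array","items":{"type":"number","minimum":-1,"maximum":1}},"roll":{"type":"number","minimum":-1,"maximum":1}}}},"newtons":{"type":"number"}},"required":["series"]}

```bash
mkdir -p pics; python3 - <<'E'
from cell import robot
import cv2
for n in("side","top"):
    cv2.imwrite(f"pics/{n}0.png",robot.snapshot(n)); print(n,robot.calibration(n))
s=robot.get_state(); print(s)
E
```

```text
side {'fov_y': 44.68701172613309, 'cx': 249.00203975088928, 'cy': 191.9494418871141, 'position': array([-0.06111017, -0.67247057,  0.94680257]), 'orientation': array([[ 0.75748199, -0.45393828,  0.46921325],
       [-0.65283571, -0.52099463,  0.54988193],
       [-0.00515487, -0.72284482, -0.69099116]])}
top {'fov_y': 53.06706491352514, 'cx': 256.2666163872506, 'cy': 193.6137697428243, 'position': array([0.49526649, 0.01586676, 0.9483937 ]), 'orientation': array([[-0.00301341, -0.99959525,  0.02828882],
       [-0.9999195 ,  0.00266331, -0.01240546],
       [ 0.0123251 , -0.02832393, -0.99952281]])}
{'time_s': 0.1, 'q': array([ 1.04869298e+00,  1.81465158e-01,  1.60789529e+00,  6.05699764e-06,
        1.35383989e+00, -2.06291952e-01]), 'qvel': array([-4.46460140e-05, -3.74019214e-03, -1.29858384e-03, -5.27204202e-04,
        1.49003857e-03, -7.76253782e-05]), 'joint_torque': array([ 6.37677076e-04, -4.45884955e+01, -3.52232981e+01, -3.46231236e-04,
        4.38479838e-03, -8.90568856e-06]), 'eef_pos': array([0.17830947, 0.5461263 , 0.23048131]), 'orientation': array([[-9.50544141e-01,  3.10588450e-01, -8.06885220e-04],
       [ 3.10589317e-01,  9.50543183e-01, -1.39054455e-03],
       [ 3.35092169e-04, -1.57238390e-03, -9.99998708e-01]]), 'ft_force': array([ 0.28217677, -0.59775097, -0.66647295]), 'wrist_torque': array([ 0.03130642,  0.04799235, -0.03924756]), 'grip_force': 0.0, 'gripper_width': 0.08516726950470342}
```

View pics/top0.png

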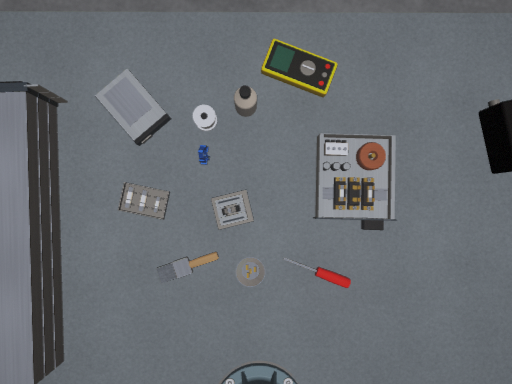

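View pics/side0.png

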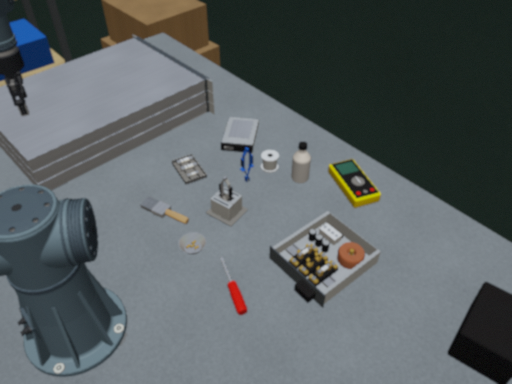

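The top view shows the tray at (145,201), the stand at (232,210), and the module at (355,178) with its fuse bases around (355,193). I'll enlarge those areas.

```bash
cat > h.py <<'E'
import numpy as np,cv2
from cell import robot
def ray(n,u,v):
    c=robot.calibration(n);f=192/np.tan(np.radians(c['fov_y']/2))
    d=np.array(c['orientation'])@np.array([(u-c['cx'])/f,(v-c['cy'])/f,1.]);return np.array(c['position']),d
def onz(n,u,v,z):
    p,d=ray(n,u,v);return p+d*(z-p[2])/d[2]
def proj(n,P):
    c=robot.calibration(n);f=192/np.tan(np.radians(c['fov_y']/2))
    q=np.array(c['orientation']).T@(np.asarray(P)-c['position']);return q[:2]/q[2]*f+[c['cx'],c['cy']]
def crop(img,cx,cy,w,h,s):
    # tile: pixel (u,v) -> ((u-x0+.5)*s)
    x0,y0=int(cx-w/2),int(cy-h/2)
    t=cv2.resize(img[y0:y0+h,x0:x0+w],None,fx=s,fy=s,interpolation=cv2.INTER_CUBIC)
    for k in range(0,w,10): cv2.putText(t,str(x0+k),(int((k+.5)*s),8),0,.3,(0,255,255));cv2.line(t,(int((k+.5)*s),10),(int((k+.5)*s),14),(0,255,255))
    for k in range(0,h,10): cv2.putText(t,str(y0+k),(0,int((k+.5)*s)+3),0,.3,(0,255,255));cv2.line(t,(20,int((k+.5)*s)),(24,int((k+.5)*s)),(0,255,255))
    return t
E
python3 - <<'E'
from h import *
t=cv2.imread('pics/top0.png');s=cv2.imread('pics/side0.png')
a=np.hstack([crop(t,145,201,56,50,4.7),crop(t,232,210,56,50,4.7),crop(t,355,193,56,50,4.7)])
b=np.hstack([crop(s,189,168,56,60,4.7),crop(s,226,200,56,60,4.7),crop(s,314,264,56,60,4.7)])
cv2.imwrite('pics/c.png',np.vstack([a,b]));print(np.vstack([a,b]).shape)
E
```

```text
(517, 789, 3)
```

View pics/c.png

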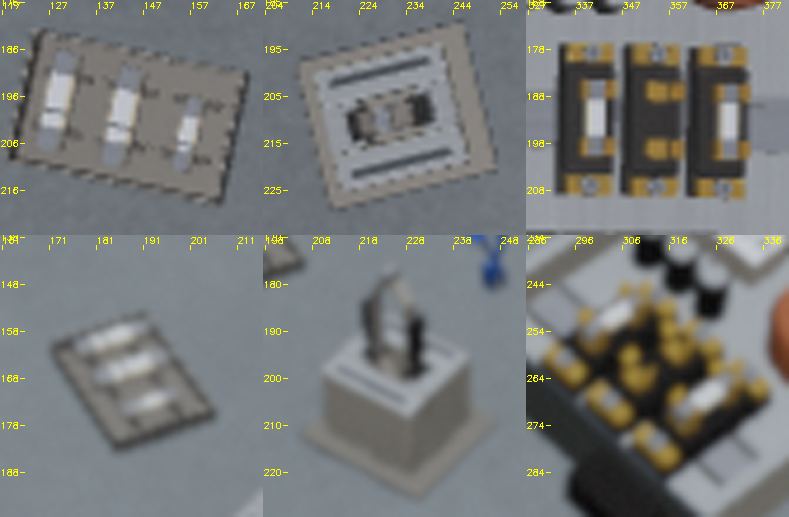

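```bash
python3 - <<'E'
from h import *
t=cv2.imread('pics/top0.png');g=cv2.cvtColor(t,cv2.COLOR_BGR2GRAY).astype(float);hsv=cv2.cvtColor(t,cv2.COLOR_BGR2HSV)
def blobs(m,box,mn=5):
    u0,u1,v0,v1=box;mm=np.zeros_like(m,np.uint8);mm[v0:v1,u0:u1]=m[v0:v1,u0:u1]
    n,l,s,c=cv2.connectedComponentsWithStats(mm)
    out=[]
    for i in range(1,n):
        if s[i,4]<mn: continue
        p=np.argwhere(l==i)[:,::-1].astype(float);r=cv2.minAreaRect(p.astype(np.float32))
        w=g[l==i]; 
        _,_,vt=np.linalg.svd(p-p.mean(0)) ; out.append((s[i,4],p.mean(0),vt[0],r))
    return out
def show(tag,bl,z):
    for a,c,d,r in bl:
        P=onz('top',*c,z);Q=onz('top',*(c+5*d),z)-P
        print(tag,a,c.round(1),'W',P[:2].round(4),'ang',round(np.degrees(np.arctan2(Q[1],Q[0]))%180,1),'rect',np.round(r[0],1),np.round(r[1],1),round(r[2],1))
show('white tray',blobs(g>175,(118,172,178,222)),.013)
show('mod white',blobs(g>190,(330,378,180,210)),.035)
show('brass',blobs((hsv[...,1]>100)&(hsv[...,0]>12)&(hsv[...,0]<30)&(g>70),(330,378,170,215)),.035)
show('dark base',blobs(g<75,(333,376,178,210),20),.012)
show('dark stand',blobs(g<85,(212,250,194,226),3),.075)
show('dark slot',blobs(g<105,(212,250,194,226),3),.058)
# angles: tray outline, stand foot
for nm,b in(('tray',(112,176,176,226)),('stand',(206,260,184,236))):
    m=(np.abs(t.astype(int)-np.median(t[b[2]-0:b[3],b[0]:b[1]].reshape(-1,3)*0+t[230,300],axis=0)).sum(2)>40)
    show(nm,blobs(cv2.morphologyEx(m.astype(np.uint8),cv2.MORPH_CLOSE,np.ones((3,3))),b,100),.01)
E
```

```text
white tray 30 [129.1 195. ] W [0.5191 0.3126] ang 162.9 rect [129. 195.] [6. 4.] 90.0
white tray 30 [142.8 198.4] W [0.5109 0.2794] ang 167.2 rect [142.8 198.3] [4.1 6.5] 14.0
white tray 12 [127.5 201. ] W [0.5047 0.3163] ang 89.8 rect [127.5 201. ] [2. 3.] 90.0
white tray 15 [156.6 203. ] W [0.4996 0.246 ] ang 156.4 rect [156.6 203.1] [2.5 4.7] 18.4
white tray 10 [141.3 204.2] W [0.4968 0.2829] ang 71.6 rect [141.5 204. ] [2. 3.] 90.0
mod white 12 [341.5 192.5] W [ 0.5232 -0.1986] ang 179.5 rect [341.5 192.5] [5. 1.] 90.0
mod white 12 [369.5 193.5] W [ 0.5207 -0.2656] ang 179.3 rect [369.5 193.5] [5. 1.] 90.0
brass 12 [337.  178.5] W [ 0.5567 -0.1882] ang 179.5 rect [337.  178.5] [3. 2.] 90.0
brass 7 [343.4 179.3] W [ 0.5548 -0.2035] ang 171.1 rect [343.5 179.5] [3. 1.] 90.0
brass 13 [351.2 179.6] W [ 0.5539 -0.222 ] ang 22.4 rect [351.5 179.5] [3. 3.] 0.0
brass 8 [357.5 179.5] W [ 0.5542 -0.2372] ang 179.4 rect [357.5 179.5] [3. 1.] 90.0
brass 15 [364.9 179.6] W [ 0.5539 -0.2548] ang 54.0 rect [365.  179.5] [4. 3.] 0.0
brass 10 [372.  179.7] W [ 0.5536 -0.2719] ang 8.4 rect [372.  
[... 2754 characters left out ...]
. ] 71.6
dark slot 5 [230.8 208.2] W [0.4869 0.0638] ang 10.8 rect [230.9 208.4] [3.2 0.9] 71.6
dark slot 30 [232.3 219.3] W [0.4612 0.0604] ang 103.4 rect [232.9 219.1] [ 1.2 20.6] 76.0
dark slot 3 [236. 225.] W [0.4481 0.0518] ang 89.8 rect [236. 225.] [2. 0.] 180.0
dark slot 3 [240. 224.] W [0.4503 0.0426] ang 89.8 rect [240. 224.] [2. 0.] 180.0
tray 270 [126.6 196.6] W [0.5154 0.3194] ang 171.4 rect [127.5 196.9] [14.9 29.6] 12.5
tray 166 [142.2 202.9] W [0.4999 0.2815] ang 168.2 rect [142.6 202.9] [17.3 24.3] 11.3
tray 175 [160.5 205.4] W [0.4939 0.2371] ang 166.5 rect [159.6 203.9] [15.5 29.3] 12.1
stand 1113 [233.2 210.2] W [0.4816 0.0606] ang 118.5 rect [232.1 209.2] [33.  37.4] 76.0
```

Call:
{"name": "move_arm", "arguments": {"series": [{"jaw": 65, "dp": [0.33, -0.5, 0], "roll": 0.06}, {"jaw": 65, "dp": [0.67, -1, 0], "roll": 0.12}, {"jaw": 65, "dp": [0.67, -1, 0], "roll": 0.177}], "newtons": 30}}

```text
time_s: 0.48
eef_pos: [0.2742, 0.4038, 0.231]
orientation: [[-0.98, -0.199, -0.0], [-0.199, 0.98, -0.001], [0.0, -0.0, -1.0]]
ft_force: [0.6, -0.8, -0.4]
gripper_width: 0.0652
grip_force: 0.0
```

Call:
{"name": "move_arm", "arguments": {"series": [{"jaw": 65, "dp": [0.33, -0.4, 0], "roll": 0}, {"jaw": 65, "dp": [0.67, -0.8, 0], "roll": 0}, {"jaw": 65, "dp": [0.7, -1, 0], "roll": 0}]}}

```text
time_s: 0.85
eef_pos: [0.38, 0.2536, 0.2313]
orientation: [[-0.981, -0.192, 0.0], [-0.192, 0.981, 0.0], [-0.0, -0.0, -1.0]]
ft_force: [1.3, 0.7, -0.1]
gripper_width: 0.0646
grip_force: 0.0
```

Call:
{"name": "move_arm", "arguments": {"series": [{"jaw": 65, "dp": [0.33, -0.4, 0], "roll": 0}, {"jaw": 65, "dp": [0.6, -0.8, 0], "roll": 0}, {"jaw": 65, "dp": [0.66, -1, 0], "roll": 0}, {"jaw": 65, "dp": [0.66, -1, 0], "roll": 0}]}}

```text
time_s: 1.35
eef_pos: [0.4789, 0.102, 0.231]
orientation: [[-0.982, -0.187, -0.001], [-0.187, 0.982, -0.001], [0.001, -0.001, -1.0]]
ft_force: [-0.4, 0.9, 0.4]
gripper_width: 0.0652
grip_force: 0.0
```

Call:
{"name": "move_arm", "arguments": {"series": [{"jaw": 65, "dp": [0.034, -0.25, 0], "roll": 0.016}, {"jaw": 65, "dp": [0.034, -0.253, -0.35], "roll": 0.016}, {"jaw": 65, "dp": [0.034, -0.253, -0.5], "roll": 0.016}, {"jaw": 65, "dp": [0.034, -0.253, -0.5], "roll": 0.016}]}}

```text
time_s: 1.85
eef_pos: [0.4807, 0.0685, 0.1544]
orientation: [[-0.97, -0.242, -0.005], [-0.242, 0.97, 0.001], [0.005, 0.002, -1.0]]
ft_force: [-0.1, -0.3, -0.3]
gripper_width: 0.0649
grip_force: 0.0
```

```bash
python3 - <<'E'
from h import *
s=robot.get_state();print(s['eef_pos'],s['orientation'][:,1])
p=s['eef_pos'];t=robot.snapshot('top');d=robot.snapshot('side')
for P in(p,[.484,.064,.131],[.484,.064,.085]):print(proj('side',P),proj('top',P))
cv2.imwrite('pics/d.png',np.hstack([crop(t,232,205,60,70,6.5),crop(d,226,190,60,70,6.5)]))
E
```

```text
[0.48069153 0.06849061 0.15437659] [-0.24233208  0.97019129  0.00200475]
[222.25549569 169.08751819] [226.01074062 211.66136946]
[224.70878946 176.13809233] [228.85781789 209.8894209 ]
[225.41163459 188.90248224] [230.06676586 209.60252869]
```

View pics/d.png

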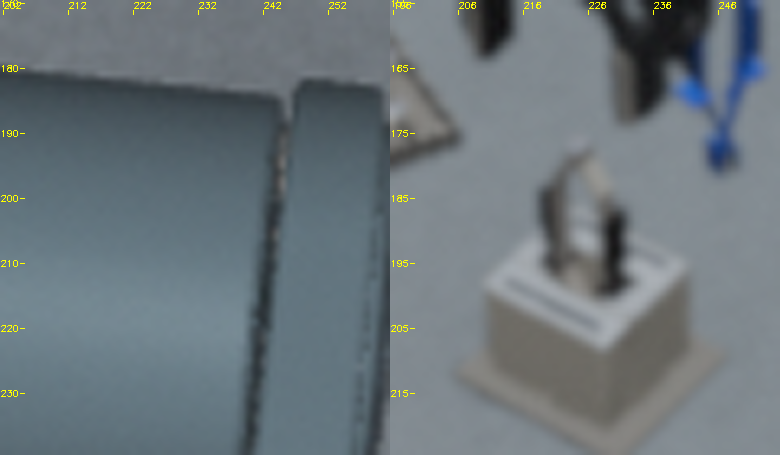

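Side view: tail at about (223,178), grips midway at about (224,190), and the fingers sit above them. That fits the top-view estimate to 2–3 mm, so I'll go down onto the grips.

Call:
{"name": "move_arm", "arguments": {"series": [{"jaw": 65, "dp": [0.022, -0.03, -0.1], "roll": 0}, {"jaw": 65, "dp": [0.022, -0.03, -0.4], "roll": 0}, {"jaw": 65, "dp": [0.022, -0.03, -0.6], "roll": 0}, {"jaw": 65, "dp": [0.022, -0.03, -0.6], "roll": 0}, {"jaw": 65, "dp": [0.022, -0.03, -0.6], "roll": 0}]}}

```text
time_s: 2.58
eef_pos: [0.4873, 0.0628, 0.0676]
orientation: [[-0.97, -0.242, 0.002], [-0.242, 0.97, -0.0], [-0.002, -0.001, -1.0]]
ft_force: [0.0, -0.3, 1.0]
gripper_width: 0.0649
grip_force: 0.0
```

Call:
{"name": "move_arm", "arguments": {"series": [{"jaw": 38, "dp": [0, 0, 0], "roll": 0}, {"jaw": 38, "dp": [0, 0, 0], "roll": 0}, {"jaw": 34, "dp": [0, 0, 0], "roll": 0}, {"jaw": 31, "dp": [0, 0, 0], "roll": 0}, {"jaw": 31, "dp": [0, 0, 0], "roll": 0}]}}

```text
time_s: 3.2
eef_pos: [0.4872, 0.0628, 0.0675]
orientation: [[-0.97, -0.242, 0.002], [-0.242, 0.97, -0.0], [-0.002, -0.001, -1.0]]
ft_force: [-1.4, -0.9, 6.8]
gripper_width: 0.0309
grip_force: 7.6
```

Call:
{"name": "move_arm", "arguments": {"series": [{"jaw": 30.5, "dp": [0, 0, 0.05], "roll": 0}, {"jaw": 30.5, "dp": [0, 0, 0.3], "roll": 0}, {"jaw": 30.5, "dp": [0, 0, 0.53], "roll": 0}, {"jaw": 30.5, "dp": [0, 0, 0.53], "roll": 0}, {"jaw": 30.5, "dp": [0, 0, 0.53], "roll": 0}]}}

```text
time_s: 3.82
eef_pos: [0.4855, 0.063, 0.1452]
orientation: [[-0.97, -0.242, -0.001], [-0.242, 0.97, 0.0], [0.001, 0.0, -1.0]]
ft_force: [-0.2, 0.5, -1.4]
gripper_width: 0.0308
grip_force: 8.4
```

```bash
python3 - <<'E'
from h import *
s=robot.get_state();print(s['eef_pos'],s['orientation'])
p=s['eef_pos'];R=np.array(s['orientation']);d=robot.snapshot('side')
for o in(0,-19,19,53,58):print(o,proj('side',p+R@[0,0,o/1000]))
u,v=proj('side',p+[0,0,-.03]);print(u,v)
cv2.imwrite('pics/e.png',crop(d,u,v,70,70,8))
E
```

```text
[0.4855014  0.0630044  0.14521086] [[-9.70382498e-01 -2.41571216e-01 -1.07487754e-03]
 [-2.41571466e-01  9.70383025e-01  1.07107929e-04]
 [ 1.01716873e-03  3.63595403e-04 -9.99999417e-01]]
0 [225.17465467 171.99964878]
-19 [224.88295409 166.43972354]
19 [225.46012158 177.4407576 ]
53 [225.95601693 186.89271346]
58 [226.0273776  188.25287519]
225.63290210144393 180.53328075649972
```

View pics/e.png

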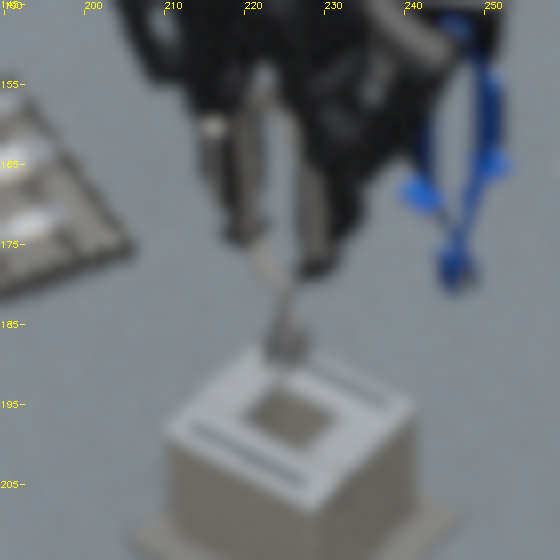

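Call:
{"name": "move_arm", "arguments": {"series": [{"jaw": 30.5, "dp": [0.03, 0.2, 0], "roll": -0.04}, {"jaw": 30.5, "dp": [0.07, 0.55, 0], "roll": -0.09}, {"jaw": 30.5, "dp": [0.1, 0.9, 0], "roll": -0.146}, {"jaw": 30.5, "dp": [0.107, 1, 0], "roll": -0.146}, {"jaw": 30.5, "dp": [0.107, 1, 0], "roll": -0.146}]}}

```text
time_s: 4.5
eef_pos: [0.5012, 0.2132, 0.1445]
orientation: [[-0.978, 0.209, -0.003], [0.209, 0.978, -0.001], [0.002, -0.001, -1.0]]
ft_force: [0.4, 0.2, -1.4]
gripper_width: 0.0309
grip_force: 8.4
```

Call:
{"name": "move_arm", "arguments": {"series": [{"jaw": 30, "dp": [0, 0.22, 0], "roll": 0}, {"jaw": 26, "dp": [0, 0.22, 0], "roll": 0}, {"jaw": 22, "dp": [0, 0.22, 0], "roll": 0}, {"jaw": 20, "dp": [0, 0.22, 0], "roll": 0}, {"jaw": 20, "dp": [0, 0.22, -0.1], "roll": 0}, {"jaw": 20, "dp": [0, 0.22, -0.2], "roll": 0}, {"jaw": 20, "dp": [0, 0.22, -0.2], "roll": 0}]}}

```text
time_s: 5.38
eef_pos: [0.5006, 0.2453, 0.1135]
orientation: [[-0.977, 0.213, -0.004], [0.213, 0.977, -0.001], [0.004, -0.002, -1.0]]
ft_force: [-0.6, -0.3, -0.9]
gripper_width: 0.0207
grip_force: 29.4
```

```bash
python3 - <<'E'
from h import *
s=robot.get_state();print(s['eef_pos'],s['orientation'][:,1],s['gripper_width'],s['grip_force'])
p=s['eef_pos'];R=np.array(s['orientation']);d=robot.snapshot('side');t=robot.snapshot('top')
for o in(0,54.5,59.5):print(o,proj('side',p+R@[0,0,o/1000]),proj('top',p+R@[0,0,o/1000]))
f=[.4988,.2464,.013];print('fuse pred',proj('side',f),proj('top',f))
cv2.imwrite('pics/f.png',np.hstack([crop(d,186,160,50,60,8),crop(t,150,200,50,60,8)]))
E
```

```text
[0.50060286 0.24532708 0.11350148] [ 0.21317647  0.9770117  -0.00198211] 0.02065053518767213 29.350996505236253
0 [190.12996212 146.48776496] [145.43443765 202.36222558]
54.5 [191.77740187 161.08858119] [151.98075621 202.59493712]
59.5 [191.92407344 162.38849195] [152.54126547 202.61486236]
fuse pred [192.50055934 172.81209025] [156.41892134 203.33887364]
```

View pics/f.png

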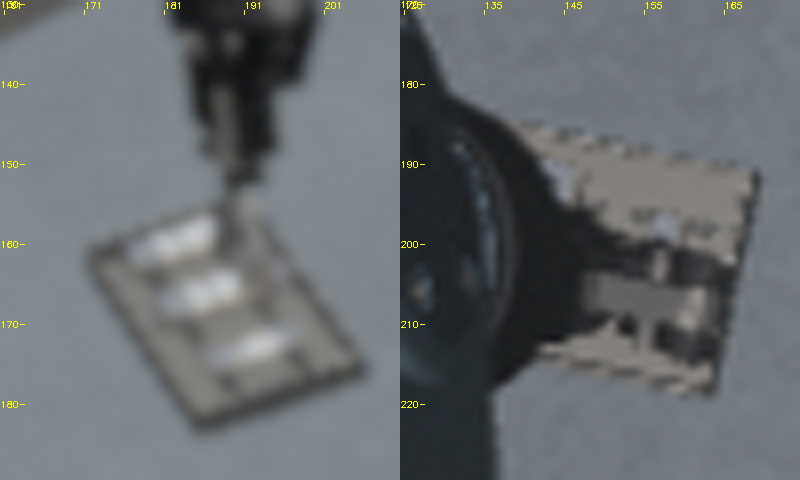

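```bash
python3 - <<'E'
from h import *
for a,b in(((197.5,163),(162.5,206.5)),((196.5,163.5),(162.5,206.5)),((197,163),(160,206))):
    p,d=ray('side',*a);q,e=ray('top',*b)
    k=np.linalg.lstsq(np.c_[d,-e],q-p,rcond=None)[0];A=p+d*k[0];B=q+e*k[1];print(A.round(4),B.round(4))
s=robot.get_state();p=s['eef_pos'];R=np.array(s['orientation'])
# expected jaw outer corners (open 27mm, 14 wide; x offset -2.8)
for sy in(-1,1):
  for sx in(-7,7):
    P=p+R@np.array([-(sx-2.8),sy*13.5,55])/1000
    print(P.round(4),proj('top',P).round(1),proj('side',P).round(1))
t=robot.snapshot('top');d=robot.snapshot('side');np.savez('now.npz',t=t,d=d)
o=[cv2.absdiff(d,cv2.imread('pics/side0.png')),cv2.absdiff(t,cv2.imread('pics/top0.png'))]
def e(i):return np.clip(i.astype(int)*3,0,255).astype(np.uint8)
cv2.imwrite('pics/g.png',np.vstack([np.hstack([crop(d,190,155,40,40,9),crop(t,152,203,40,40,9)])[:300],np.hstack([crop(e(o[0]),190,155,40,40,9),crop(e(o[1]),152,203,40,40,9)])[:300]]))
E
```

```text
[0.4982 0.2116 0.0742] [0.4914 0.2172 0.0756]
[0.4961 0.214  0.072 ] [0.4914 0.2178 0.0729]
[0.5003 0.2176 0.0693] [0.4925 0.224  0.0708]
[0.4894 0.2347 0.0603] [156.4 207.3] [190.8 164.1]
[0.5031 0.2317 0.0603] [157.7 201.4] [195.2 162.6]
[0.4952 0.2611 0.0603] [144.9 204.9] [187.2 158.9]
[0.5088 0.2581 0.0603] [146.2 198.9] [191.5 157.5]
```

View pics/g.png

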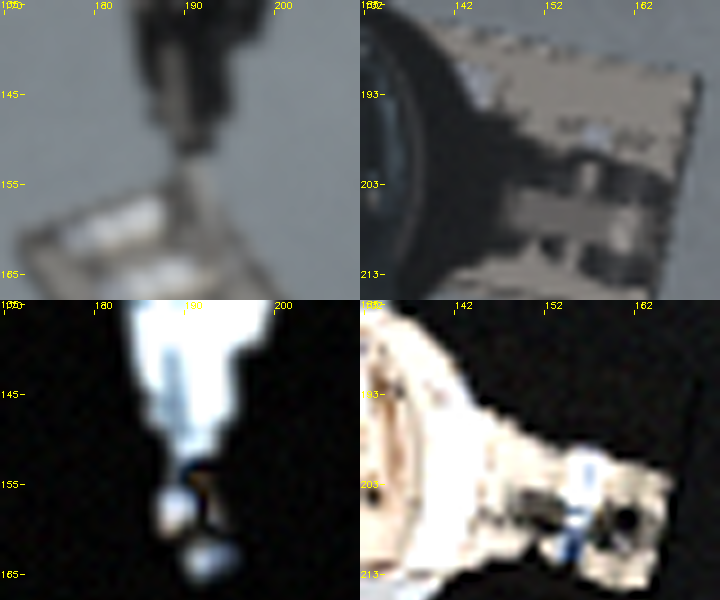

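Difference image: the two open jaws sit at (188.7,157.8) and (192.4,163) in the side view. The prediction was (189.3,158.2) and (193,163.4), so they match. The fuse at about (191.5,172.5) also matches, so I'll go down.

Call:
{"name": "move_arm", "arguments": {"series": [{"jaw": 20, "dp": [0.005, 0, -0.1], "roll": 0}, {"jaw": 20, "dp": [0.005, 0, -0.2], "roll": 0}, {"jaw": 20, "dp": [0.005, 0, -0.27], "roll": 0}, {"jaw": 20, "dp": [0.005, 0, -0.3], "roll": 0}, {"jaw": 20, "dp": [0.005, 0, -0.3], "roll": 0}]}}

```text
time_s: 6.2
eef_pos: [0.5028, 0.2459, 0.0704]
orientation: [[-0.977, 0.213, -0.001], [0.213, 0.977, -0.0], [0.001, -0.0, -1.0]]
ft_force: [-0.6, 0.1, -0.1]
gripper_width: 0.0203
grip_force: 29.3
```

Call:
{"name": "move_arm", "arguments": {"series": [{"jaw": 24, "dp": [0, 0, 0], "roll": 0}, {"jaw": 28, "dp": [0, 0, 0], "roll": 0}, {"jaw": 30, "dp": [0, 0, 0], "roll": 0}, {"jaw": 30, "dp": [0, 0, 0], "roll": 0}]}}

```text
time_s: 6.7
eef_pos: [0.5032, 0.246, 0.0712]
orientation: [[-0.977, 0.213, 0.001], [0.213, 0.977, 0.0], [-0.001, 0.0, -1.0]]
ft_force: [-0.3, -0.6, 0.5]
gripper_width: 0.0305
grip_force: 7.1
```

Still 3 mm high, so I'll reopen, lower and grip again.

Call:
{"name": "move_arm", "arguments": {"series": [{"jaw": 24, "dp": [0, 0, 0], "roll": 0}, {"jaw": 20, "dp": [0, 0, 0], "roll": 0}, {"jaw": 20, "dp": [-0.008, 0, 0], "roll": 0}, {"jaw": 20, "dp": [-0.008, 0, -0.023], "roll": 0}, {"jaw": 20, "dp": [-0.008, 0, -0.023], "roll": 0}, {"jaw": 20, "dp": [-0.008, 0, -0.023], "roll": 0}, {"jaw": 25, "dp": [-0.008, 0, -0.023], "roll": 0}, {"jaw": 29, "dp": [-0.008, 0, -0.023], "roll": 0}, {"jaw": 30, "dp": [-0.008, 0, -0.023], "roll": 0}, {"jaw": 30, "dp": [-0.008, 0, -0.023], "roll": 0}]}}

```text
time_s: 7.95
eef_pos: [0.5019, 0.2459, 0.0676]
orientation: [[-0.977, 0.213, 0.0], [0.213, 0.977, -0.0], [-0.0, -0.0, -1.0]]
ft_force: [0.3, -0.9, 2.0]
gripper_width: 0.0297
grip_force: 7.5
```

Call:
{"name": "move_arm", "arguments": {"series": [{"jaw": 30, "dp": [0, 0, 0.05], "roll": 0}, {"jaw": 30, "dp": [0, 0, 0.2], "roll": 0}, {"jaw": 30, "dp": [0, 0, 0.4], "roll": 0}, {"jaw": 30, "dp": [0, 0, 0.55], "roll": 0}, {"jaw": 30, "dp": [0, 0, 0.55], "roll": 0}, {"jaw": 30, "dp": [0, 0, 0.55], "roll": 0}]}}

```text
time_s: 8.7
eef_pos: [0.5012, 0.2458, 0.1491]
orientation: [[-0.977, 0.213, -0.001], [0.213, 0.977, -0.0], [0.001, -0.0, -1.0]]
ft_force: [0.9, 0.2, -0.8]
gripper_width: 0.0295
grip_force: 7.6
```

```bash
python3 - <<'E'
from h import *
s=robot.get_state();p=s['eef_pos'];R=np.array(s['orientation']);print(p,R[:,1])
d=robot.snapshot('side')
P=p+R@np.array([.0028,0,.0545]);print(P)
for q in(-.019,0,.019):print(proj('side',P+R@[q,0,0]))
o=cv2.absdiff(d,cv2.imread('pics/side0.png'));o=np.clip(o.astype(int)*3,0,255).astype(np.uint8)
u,v=proj('side',P)
cv2.imwrite('pics/i.png',np.hstack([crop(d,u,v+6,40,60,9),crop(o,u,v+6,40,60,9)]))
E
```

```text
[0.50118288 0.24584841 0.14910297] [ 2.13020287e-01  9.77047696e-01 -3.96227211e-04]
[0.49838637 0.24643602 0.09460596]
[195.89009382 149.79275298]
[189.88404079 151.7613252 ]
[183.82017085 153.74884777]
```

View pics/i.png

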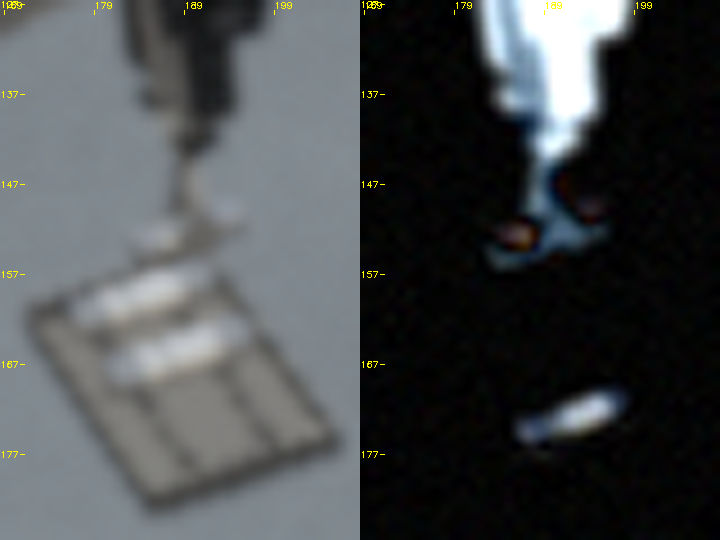

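Fuse held level, centre at about (189.3,152), as predicted. On to the module.

Call:
{"name": "move_arm", "arguments": {"series": [{"jaw": 30, "dp": [0.02, -0.2, 0], "roll": 0.01}, {"jaw": 30, "dp": [0.04, -0.5, 0], "roll": 0.03}, {"jaw": 30, "dp": [0.05, -0.8, 0], "roll": 0.05}, {"jaw": 30, "dp": [0.05, -1, 0], "roll": 0.058}, {"jaw": 30, "dp": [0.05, -1, 0], "roll": 0.058}]}}

```text
time_s: 9.38
eef_pos: [0.5086, 0.0942, 0.1487]
orientation: [[-0.999, 0.036, -0.002], [0.036, 0.999, -0.0], [0.002, -0.0, -1.0]]
ft_force: [-0.1, -0.2, -1.3]
gripper_width: 0.0299
grip_force: 7.6
```

Call:
{"name": "move_arm", "arguments": {"series": [{"jaw": 30, "dp": [0.02, -0.3, 0], "roll": 0}, {"jaw": 30, "dp": [0.04, -0.6, 0], "roll": 0}, {"jaw": 30, "dp": [0.05, -0.9, 0], "roll": 0}, {"jaw": 30, "dp": [0.05, -1, 0], "roll": 0}]}}

```text
time_s: 9.88
eef_pos: [0.5167, -0.0552, 0.1492]
orientation: [[-0.999, 0.035, -0.001], [0.035, 0.999, 0.0], [0.001, 0.0, -1.0]]
ft_force: [-0.0, -0.6, -0.5]
gripper_width: 0.0304
grip_force: 7.6
```

Call:
{"name": "move_arm", "arguments": {"series": [{"jaw": 30, "dp": [0.02, -0.3, 0], "roll": 0}, {"jaw": 30, "dp": [0.04, -0.6, 0], "roll": 0}, {"jaw": 30, "dp": [0.05, -0.9, 0], "roll": 0}, {"jaw": 30, "dp": [0.05, -1, 0], "roll": 0}, {"jaw": 30, "dp": [0.05, -1, 0], "roll": 0}, {"jaw": 30, "dp": [0.05, -1, 0], "roll": 0}]}}

```text
time_s: 10.62
eef_pos: [0.5242, -0.2022, 0.1495]
orientation: [[-1.0, 0.031, -0.001], [0.031, 1.0, 0.001], [0.001, 0.001, -1.0]]
ft_force: [0.7, -0.3, -0.5]
gripper_width: 0.0303
grip_force: 7.6
```

```bash
python3 - <<'E'
from h import *
s=robot.get_state();print(s['eef_pos'],s['orientation'][:,1],s['time_s'])
S=np.array([.521,-.2315,.035]);x=np.array([.9995,-.031,0])
for q in(-.0145,0,.0145):print(proj('side',S+x*q+[0,0,.005]).round(1),proj('top',S+x*q+[0,0,.005]).round(1))
t=cv2.imread('pics/side0.png');hsv=cv2.cvtColor(t,cv2.COLOR_BGR2HSV)
m=((hsv[...,1]>100)&(hsv[...,0]>12)&(hsv[...,0]<30)&(hsv[...,2]>80)).astype(np.uint8);m[:240]=0;m[285:]=0;m[:,:285]=0;m[:,345:]=0
n,l,st,c=cv2.connectedComponentsWithStats(m)
for i in range(1,n):
    if st[i,4]>3: print(st[i],c[i].round(1))
E
```

```text
[ 0.52417169 -0.20217396  0.14950386] [0.03117383 0.99951325 0.00120777] 10.625
[309.2 261. ] [355.7 199.5]
[313.5 258. ] [355.8 193.3]
[317.7 255. ] [356.  187.2]
[309 248  19  16  99] [318.3 255.8]
[298 255   6   4  12] [300.7 256.8]
[306 257   8  10  51] [308.8 262.2]
[290 259   9   7  32] [294.6 262.5]
[299 265  10  10  39] [303.1 269.9]
[329 265   8   5  22] [332.8 266.7]
[316 266   4   4  11] [317.5 267.4]
[318 272   6   4  12] [320.7 273.8]
[309 275  10   9  37] [313.3 279.6]
```

Call:
{"name": "move_arm", "arguments": {"series": [{"jaw": 30, "dp": [0, -0.1, 0], "roll": 0}, {"jaw": 30, "dp": [0, -0.198, -0.1], "roll": 0}, {"jaw": 30, "dp": [0, -0.198, -0.22], "roll": 0}, {"jaw": 30, "dp": [0, -0.198, -0.233], "roll": 0}, {"jaw": 30, "dp": [0, -0.198, -0.233], "roll": 0}]}}

```text
time_s: 11.25
eef_pos: [0.5239, -0.2333, 0.1142]
orientation: [[-0.999, 0.032, -0.001], [0.032, 0.999, 0.001], [0.001, 0.001, -1.0]]
ft_force: [-0.4, -0.2, -0.9]
gripper_width: 0.0296
grip_force: 7.6
```

```bash
python3 - <<'E'
from h import *
s=robot.get_state();p=s['eef_pos'];R=np.array(s['orientation']);print(p,R[:,1],s['time_s'])
d=robot.snapshot('side');t=robot.snapshot('top')
P=p+R@np.array([.0028,0,.0545]);print(P)
for q in(.019,0,-.019):print(proj('side',P+R@[q,0,0]).round(1),proj('top',P+R@[q,0,0]).round(1))
cv2.imwrite('pics/j.png',np.vstack([np.hstack([crop(d,312,256,40,32,9),crop(t,355,193,40,32,9)]),np.hstack([crop(cv2.imread('pics/side0.png'),312,256,40,32,9),crop(cv2.imread('pics/top0.png'),355,193,40,32,9)])]))
E
```

```text
[ 0.5239117  -0.2333052   0.11424544] [3.24059377e-02 9.99474307e-01 9.82627309e-04] 11.25
[ 0.52104781 -0.23315876  0.05974896]
[309.1 257.2] [358.7 201.3]
[314.8 253.3] [358.8 193.1]
[320.3 249.4] [359.  184.9]
```

View pics/j.png

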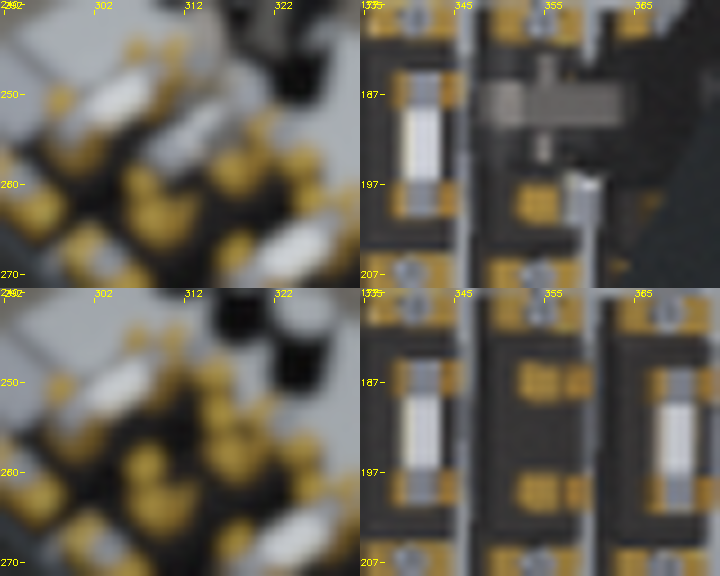

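Top view: the fuse's near cap is at (359.1,201.1) and the seat line is at u ≈ 355.6. With height parallax this calls for a shift of about +1.9 mm in y; x is fine. I'll lower it onto the flares.

Call:
{"name": "move_arm", "arguments": {"series": [{"jaw": 29.5, "dp": [0, 0.013, 0], "roll": 0}, {"jaw": 29.5, "dp": [0, 0.013, -0.03], "roll": 0}, {"jaw": 29.5, "dp": [0, 0.013, -0.06], "roll": 0}, {"jaw": 29.5, "dp": [0, 0.013, -0.09], "roll": 0}, {"jaw": 29.5, "dp": [0, 0.013, -0.1], "roll": 0}, {"jaw": 29.5, "dp": [0, 0.013, -0.1], "roll": 0}]}}

```text
time_s: 12.1
eef_pos: [0.5242, -0.2318, 0.0998]
orientation: [[-0.999, 0.032, -0.0], [0.032, 0.999, 0.0], [0.0, 0.0, -1.0]]
ft_force: [0.4, 1.0, -1.1]
gripper_width: 0.0295
grip_force: 8.1
```

Call:
{"name": "move_arm", "arguments": {"series": [{"jaw": 29.5, "dp": [0, 0, -0.01], "roll": 0}, {"jaw": 29.5, "dp": [0, 0, -0.02], "roll": 0}, {"jaw": 29.5, "dp": [0, 0, -0.02], "roll": 0}]}}

```text
time_s: 12.48
eef_pos: [0.5242, -0.2318, 0.0969]
orientation: [[-0.999, 0.032, -0.0], [0.032, 0.999, 0.0], [0.0, 0.0, -1.0]]
ft_force: [-1.0, -0.2, -0.5]
gripper_width: 0.0294
grip_force: 8.1
```

Call:
{"name": "move_arm", "arguments": {"series": [{"jaw": 29.5, "dp": [0, 0, -0.007], "roll": 0}, {"jaw": 29.5, "dp": [0, 0, -0.014], "roll": 0}, {"jaw": 29.5, "dp": [0, 0, -0.014], "roll": 0}]}}

```text
time_s: 12.85
eef_pos: [0.525, -0.2322, 0.0958]
orientation: [[-0.999, 0.032, 0.002], [0.032, 0.999, -0.001], [-0.002, -0.001, -1.0]]
ft_force: [-0.3, 1.1, 4.7]
gripper_width: 0.03
grip_force: 8.1
```

Call:
{"name": "move_arm", "arguments": {"series": [{"jaw": 29.5, "dp": [0, 0, -0.007], "roll": 0}, {"jaw": 29.5, "dp": [0, 0, -0.01], "roll": 0}, {"jaw": 29.5, "dp": [0, 0, -0.01], "roll": 0}]}}

```text
time_s: 13.22
eef_pos: [0.5253, -0.2325, 0.0948]
orientation: [[-0.999, 0.032, 0.002], [0.032, 0.999, -0.002], [-0.002, -0.002, -1.0]]
ft_force: [-0.5, 0.7, 7.3]
gripper_width: 0.0299
grip_force: 8.1
```

Call:
{"name": "move_arm", "arguments": {"series": [{"jaw": 29.5, "dp": [0, 0, -0.007], "roll": 0}, {"jaw": 29.5, "dp": [0, 0, -0.012], "roll": 0}, {"jaw": 29.5, "dp": [0, 0, -0.012], "roll": 0}]}}

```text
time_s: 13.6
eef_pos: [0.5254, -0.2326, 0.0931]
orientation: [[-0.999, 0.032, 0.002], [0.032, 0.999, -0.002], [-0.003, -0.002, -1.0]]
ft_force: [0.3, 0.0, 7.4]
gripper_width: 0.0297
grip_force: 8.1
```

Call:
{"name": "move_arm", "arguments": {"series": [{"jaw": 29.5, "dp": [0, 0, -0.007], "roll": 0}, {"jaw": 29.5, "dp": [0, 0, -0.01], "roll": 0}, {"jaw": 29.5, "dp": [0, 0, -0.01], "roll": 0}]}}

```text
time_s: 13.98
eef_pos: [0.5245, -0.2321, 0.0904]
orientation: [[-0.999, 0.032, 0.001], [0.032, 0.999, -0.001], [-0.001, -0.001, -1.0]]
ft_force: [-0.4, -0.4, 1.0]
gripper_width: 0.0299
grip_force: 8.1
```

Call:
{"name": "move_arm", "arguments": {"series": [{"jaw": 29.5, "dp": [0, 0, -0.007], "roll": 0}, {"jaw": 29.5, "dp": [0, 0, -0.007], "roll": 0}]}}

```text
time_s: 14.22
eef_pos: [0.5244, -0.232, 0.0891]
orientation: [[-0.999, 0.032, 0.0], [0.032, 0.999, -0.0], [-0.0, -0.0, -1.0]]
ft_force: [-0.2, -1.0, 3.7]
gripper_width: 0.03
grip_force: 8.1
```

Call:
{"name": "move_arm", "arguments": {"series": [{"jaw": 29.5, "dp": [0, 0, -0.007], "roll": 0}, {"jaw": 29.5, "dp": [0, 0, -0.007], "roll": 0}]}}

```text
time_s: 14.48
eef_pos: [0.525, -0.2323, 0.089]
orientation: [[-0.999, 0.032, 0.002], [0.032, 0.999, -0.001], [-0.002, -0.001, -1.0]]
ft_force: [-0.7, -0.3, 7.4]
gripper_width: 0.0297
grip_force: 8.1
```

Force peaked, dropped, and rose again at the seat height, so it snapped home. Now I'll open the jaws and lift off.

Call:
{"name": "move_arm", "arguments": {"series": [{"jaw": 27, "dp": [0, 0, 0.007], "roll": 0}, {"jaw": 23, "dp": [0, 0, 0.007], "roll": 0}, {"jaw": 20, "dp": [0, 0, 0.007], "roll": 0}, {"jaw": 19.5, "dp": [0, 0, 0.007], "roll": 0}, {"jaw": 19.5, "dp": [0, 0, 0.007], "roll": 0}]}}

```text
time_s: 15.1
eef_pos: [0.5241, -0.2316, 0.0887]
orientation: [[-0.999, 0.032, -0.001], [0.032, 0.999, 0.0], [0.001, 0.0, -1.0]]
ft_force: [0.0, -0.2, -0.8]
gripper_width: 0.0205
grip_force: 29.3
```

Call:
{"name": "move_arm", "arguments": {"series": [{"jaw": 19.5, "dp": [0, 0, 0.05], "roll": 0}, {"jaw": 19.5, "dp": [0, 0, 0.12], "roll": 0}, {"jaw": 19.5, "dp": [0, 0, 0.3], "roll": 0}, {"jaw": 19.5, "dp": [0, 0, 0.5], "roll": 0}, {"jaw": 24, "dp": [0, 0, 0.5], "roll": 0}, {"jaw": 28, "dp": [0, 0, 0.5], "roll": 0}, {"jaw": 29.5, "dp": [0, 0, 0.5], "roll": 0}]}}

```text
time_s: 15.98
eef_pos: [0.5235, -0.2313, 0.1627]
orientation: [[-0.999, 0.033, -0.002], [0.033, 0.999, 0.001], [0.002, 0.001, -1.0]]
ft_force: [-0.5, 0.2, -1.4]
gripper_width: 0.0293
grip_force: 10.2
```

```bash
python3 - <<'E'
from h import *
s=robot.get_state();p=s['eef_pos'];R=np.array(s['orientation']);print(p,R[:,1],s['gripper_width'],s['grip_force'],s['ft_force'])
d=robot.snapshot('side');t=robot.snapshot('top');cv2.imwrite('pics/k1.png',d);cv2.imwrite('pics/k2.png',t)
for n,i in(('side',d),('top',t)):
    g=cv2.cvtColor(i,cv2.COLOR_BGR2GRAY);h=cv2.cvtColor(i,cv2.COLOR_BGR2HSV)
    m=((g>180)&(h[...,1]<40)).astype(np.uint8);b=(285,345,235,285) if n=='side' else (333,378,180,208)
    k=np.zeros_like(m);k[b[2]:b[3],b[0]:b[1]]=m[b[2]:b[3],b[0]:b[1]]
    N,l,st,c=cv2.connectedComponentsWithStats(k)
    for q in range(1,N):
        if st[q,4]>5:print(n,st[q],c[q].round(1))
S=np.array([.521,-.232,.035]);print(proj('side',S),proj('top',S))
P=p+R@np.array([.0028,0,.0545]);print('jaw pred',P,proj('side',P))
a=crop(d,313,256,44,64,9)
u,v=proj('side',P);b=crop(d,u,v-4,44,64,9)
cv2.imwrite('pics/k.png',np.hstack([a,b]))
E
```

```text
[ 0.52350924 -0.23132775  0.16271573] [0.03253653 0.99946972 0.00128785] 0.029326604104124892 10.182704329490662 [-0.45105949  0.2068344  -1.4268814 ]
side [329 235  12   5  34] [334.4 236.3]
side [302 249   6   4  15] [304.7 250.4]
side [313 258   4   3  10] [314.5 259. ]
side [322 266   6   4  16] [324.3 267.5]
top [340 189   4   8  29] [341.4 192.6]
[313.47453568 259.39247045] [355.46970107 193.39887155]
jaw pred [ 0.52060539 -0.231163    0.10822142] [315.91554542 239.80409569]
```

View pics/k.png

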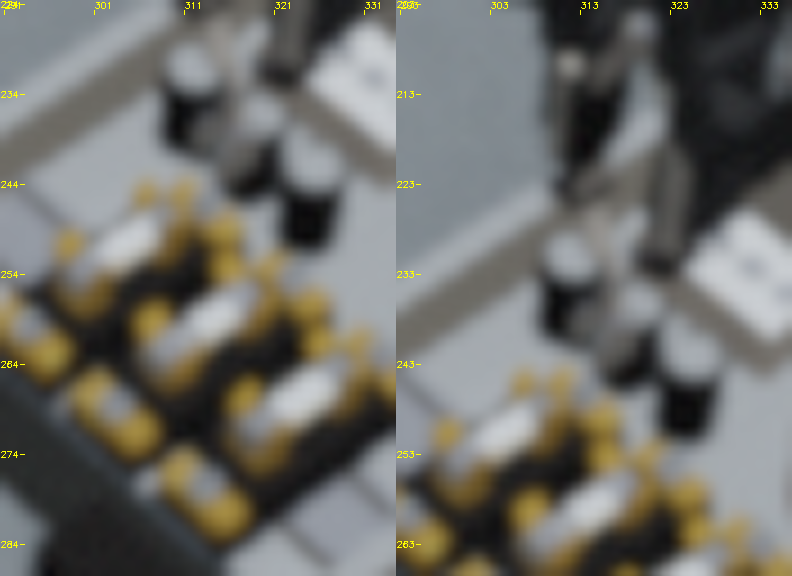

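Fuse centre (314.5,259.0) lies exactly midway between its seated neighbours (304.7,250.4) and (324.3,267.5), so it's home and level. Now back to the stand with the tweezers.

Call:
{"name": "move_arm", "arguments": {"series": [{"jaw": 29.5, "dp": [-0.03, 0.25, 0], "roll": 0.02}, {"jaw": 29.5, "dp": [-0.07, 0.6, 0], "roll": 0.06}, {"jaw": 29.5, "dp": [-0.12, 0.9, 0], "roll": 0.088}, {"jaw": 29.5, "dp": [-0.12, 0.98, 0], "roll": 0.088}, {"jaw": 29.5, "dp": [-0.12, 0.98, 0], "roll": 0.088}]}}

```text
time_s: 16.7
eef_pos: [0.5064, -0.0845, 0.1639]
orientation: [[-0.97, -0.242, -0.0], [-0.242, 0.97, -0.0], [0.0, -0.0, -1.0]]
ft_force: [-0.0, -0.0, -0.8]
gripper_width: 0.0293
grip_force: 10.2
```

Call:
{"name": "move_arm", "arguments": {"series": [{"jaw": 29.5, "dp": [-0.03, 0.3, 0], "roll": 0}, {"jaw": 29.5, "dp": [-0.07, 0.65, 0], "roll": 0}, {"jaw": 29.5, "dp": [-0.12, 0.9, 0], "roll": 0}, {"jaw": 29.5, "dp": [-0.122, 0.98, 0], "roll": 0}, {"jaw": 29.5, "dp": [-0.122, 0.98, 0], "roll": 0}, {"jaw": 29.5, "dp": [-0.122, 0.98, 0], "roll": 0}]}}

```text
time_s: 17.45
eef_pos: [0.4886, 0.0607, 0.1641]
orientation: [[-0.971, -0.24, 0.0], [-0.24, 0.971, -0.001], [-0.0, -0.001, -1.0]]
ft_force: [-0.7, -0.4, -0.9]
gripper_width: 0.0296
grip_force: 10.2
```

Call:
{"name": "move_arm", "arguments": {"series": [{"jaw": 29.5, "dp": [-0.009, 0.014, 0], "roll": 0}, {"jaw": 29.5, "dp": [-0.009, 0.014, -0.15], "roll": 0}, {"jaw": 29.5, "dp": [-0.009, 0.014, -0.3], "roll": 0}, {"jaw": 29.5, "dp": [-0.009, 0.014, -0.45], "roll": 0}, {"jaw": 29.5, "dp": [-0.009, 0.014, -0.5], "roll": 0}, {"jaw": 29.5, "dp": [-0.009, 0.014, -0.5], "roll": 0}]}}

```text
time_s: 18.2
eef_pos: [0.4865, 0.0639, 0.0889]
orientation: [[-0.971, -0.241, -0.001], [-0.241, 0.971, 0.0], [0.001, 0.0, -1.0]]
ft_force: [0.7, -0.8, -0.8]
gripper_width: 0.0297
grip_force: 10.2
```

Call:
{"name": "move_arm", "arguments": {"series": [{"jaw": 29.5, "dp": [0, 0, -0.06], "roll": 0}, {"jaw": 29.5, "dp": [0, 0, -0.11], "roll": 0}, {"jaw": 29.5, "dp": [0, 0, -0.12], "roll": 0}, {"jaw": 29.5, "dp": [0, 0, -0.12], "roll": 0}]}}

```text
time_s: 18.7
eef_pos: [0.4866, 0.0643, 0.071]
orientation: [[-0.97, -0.242, -0.0], [-0.242, 0.97, -0.0], [0.0, 0.0, -1.0]]
ft_force: [-0.8, 0.3, -0.8]
gripper_width: 0.0295
grip_force: 10.2
```

Call:
{"name": "move_arm", "arguments": {"series": [{"jaw": 29.5, "dp": [0, 0, -0.01], "roll": 0}, {"jaw": 29.5, "dp": [0, 0, -0.02], "roll": 0}, {"jaw": 29.5, "dp": [0, 0, -0.02], "roll": 0}]}}

```text
time_s: 19.08
eef_pos: [0.4866, 0.0643, 0.068]
orientation: [[-0.97, -0.242, -0.0], [-0.242, 0.97, 0.0], [0.0, 0.0, -1.0]]
ft_force: [0.6, 0.2, -0.7]
gripper_width: 0.0295
grip_force: 10.2
```

Call:
{"name": "move_arm", "arguments": {"series": [{"jaw": 29.5, "dp": [0, 0, -0.01], "roll": 0}, {"jaw": 29.5, "dp": [0, 0, -0.01], "roll": 0}]}}

```text
time_s: 19.32
eef_pos: [0.4871, 0.0644, 0.0673]
orientation: [[-0.97, -0.242, 0.001], [-0.242, 0.97, 0.0], [-0.001, -0.0, -1.0]]
ft_force: [-1.9, 1.0, 5.6]
gripper_width: 0.0296
grip_force: 10.1
```

Guards are resting on the stand (5.6 N). I'll release slowly and withdraw.

Call:
{"name": "move_arm", "arguments": {"series": [{"jaw": 32, "dp": [0, 0, 0.004], "roll": 0}, {"jaw": 36, "dp": [0, 0, 0.004], "roll": 0}, {"jaw": 42, "dp": [0, 0, 0.004], "roll": 0}, {"jaw": 55, "dp": [0, 0, 0.004], "roll": 0}, {"jaw": 65, "dp": [0, 0, 0.004], "roll": 0}, {"jaw": 65, "dp": [0, 0, 0.004], "roll": 0}, {"jaw": 65, "dp": [0, 0, 0.2], "roll": 0}, {"jaw": 65, "dp": [0, 0, 0.5], "roll": 0}, {"jaw": 65, "dp": [0, 0, 0.9], "roll": 0}, {"jaw": 65, "dp": [0, 0, 1], "roll": 0}]}}

```text
time_s: 20.58
eef_pos: [0.489, 0.0641, 0.221]
orientation: [[-0.97, -0.242, 0.008], [-0.242, 0.97, -0.001], [-0.007, -0.003, -1.0]]
ft_force: [0.2, 1.0, 0.7]
gripper_width: 0.0652
grip_force: 0.0
```

Call:
{"name": "move_arm", "arguments": {"series": [{"jaw": 65, "dp": [-0.4, 0.4, 0], "roll": 0}, {"jaw": 65, "dp": [-0.8, 0.9, 0], "roll": 0}, {"jaw": 65, "dp": [-0.8, 1, 0], "roll": 0}, {"jaw": 65, "dp": [-0.8, 1, 0], "roll": 0}]}}

```text
time_s: 21.08
eef_pos: [0.3638, 0.2168, 0.2157]
orientation: [[-0.969, -0.247, -0.002], [-0.247, 0.969, 0.0], [0.002, 0.001, -1.0]]
ft_force: [1.1, 0.0, -0.0]
gripper_width: 0.065
grip_force: 0.0
```

```bash
python3 - <<'E'
from h import *
print(robot.get_state()['eef_pos'])
t0=[cv2.imread('pics/side0.png'),cv2.imread('pics/top0.png')]
# compare the dark grip blobs and the overall change around the stand with the first pictures
for n,i,b,T in(('side',0,(206,246,172,215),70),('top',1,(214,248,200,217),85)):
    im=robot.snapshot(n);sl=np.s_[b[2]:b[3],b[0]:b[1]]
    for q in(t0[i],im):
        g=cv2.cvtColor(q,cv2.COLOR_BGR2GRAY)[sl]
        N,l,st,c=cv2.connectedComponentsWithStats((g<T).astype(np.uint8))
        print(n,[(int(st[k,4]),(c[k]+[b[0],b[2]]).round(1).tolist()) for k in range(1,N) if st[k,4]>7])
    print('maxdiff',cv2.absdiff(im,t0[i])[sl].max(),cv2.absdiff(im,t0[i])[sl].mean())
    cv2.imwrite(f'pics/z{n}.png',im)
E
```

```text
[0.36381904 0.21675412 0.21571733]
side [(8, [220.2, 188.0]), (34, [229.9, 193.4])]
side [(34, [229.9, 193.4])]
maxdiff 16 2.9693798449612405
top [(11, [224.0, 200.9]), (27, [237.0, 207.7]), (25, [224.0, 211.4])]
top [(24, [237.3, 208.2]), (21, [223.7, 211.4])]
maxdiff 42 5.633217993079585
```

```bash
python3 -c "
from cell import robot
print(robot.job_done())"
```

```text
the job is handed in; nothing more can be done
None
```

The spare fuse is snapped home level in the empty clips, the tweezers hang back upright in their stand within about a pixel of where they started, and the job is handed in at about 21 s; the hand-in returned no verdict.

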